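# Charge the puck lamps

## Robot

A 6-joint arm with a two-finger parallel gripper is mounted at the origin on the work surface. World frame = base frame: x ahead of the robot, y to its left, z up, the work surface at z = 0. Lengths are in m, angles in degrees, forces in N, time in s.
With the tool pointing down it reaches from about 0.25 to 0.775 m from the base axis. Payload 8.9 kg.
Tool frame: the origin (TCP) lies at the very end of the fingers, on their centre line; the grasp point (between the pads) lies 19 mm behind it; z points along the fingers, y is the line along which they close (so a half turn about z gives the same grasp; the last joint's range is limited). The gripper opens to 85 mm and grips with 20 to 120 N. Pads are 22 mm wide; open, the fingers measure 114 mm over their backs; the gripper's body (76 mm by 85 mm) begins 54 mm behind the grasp point. The pads swing forward as they close: fully open they stand 13 mm farther back than shut.
Start: joints at [66.503, 16.656, -8.789, 64.555, 0, 82.019], TCP at [0.14, 0.506, 0.231] pointing down, gripper open.
Joint ranges: [-144.48, 144.48], [-52.06, 99.96], [-74.48, 78.29], [-112.23, 115.85], [-86.99, 84.42], [-180, 180]. Speed limits (degrees/s): [127.2, 127.2, 159.86, 180, 180, 180].

## Interface

Orientations are given as [roll, pitch, yaw] about the fixed x, y, z axes, in that order (R = Rz(yaw) Ry(pitch) Rx(roll)).
In Python, from cell import r gives the robot as it stands.
- The arm moves only by the tool servo_tool, never from a script. Its argument "deltas" is a list that holds one entry, the list of rows, each a list of 7 numbers: the turn, a rotation vector about the tool's x, y, z in degrees, then the shift along the tool's x, y, z in mm, then the closure, from 0 (fully open) to 1 (shut). A call has 1 to 5 rows; each row shifts and turns the commanded pose from where the row before left it, along the tool's axes as they then stand; what a row does not reach is not made up. A row lasts 1/10 s, in which the tool goes at most 50 mm and 8.59 degrees, less where a joint would pass 70% of its speed; a pose out of reach is approached as far as the arm can. A call is refused whole if a number of a shift passes 50 or a number of a turn 8.59, either way. A call with a gripper value outside its range is refused whole. The fingers move at their own pace and stop on an object; "squeeze" is the grip in N (left out, the last holds). Time passes only in rows, so rows that do not move let the fingers close. It gives the time, the measured TCP pose, the force, the opening and the grip force at its end, in the units of the state.
- r.get_obs(): the state, without advancing time (a new reading comes with each control period).
- r.snapshot(name): name is "side" or "top" or "wrist"; returns the picture (400x640x3 uint8, red, green, blue); there is no depth.
- r.camera_model(name): a dict with "intrinsics" (3x3 intrinsics, pixels), "cam_to_world" (4x4, takes a point from camera to world coordinates). Camera axes: x right, y up, looking along -z (the intrinsics and any distortion apply to the point x, -y, -z); pixel columns grow to the right and rows downward; lengths in m; the calibration is good to about 2 mm. A picture is of the moment at which its call begins: read the wrist's pose just before it. camera_model takes no time and is no camera call; for the wrist camera it gives the pose at the moment of the call.
- r.sign_off(): hands the job in; it is judged then, once.
Trained networks look in the newest picture that a camera, given by its name, has taken for a name from the list of things; names that differ only in an ending like _2 or _b are one class to them, and where a whole thing is asked for, a point or a joint stands for the part that bears it (a point fixed in the world has none). Each returns a list of dicts, best first, with "confidence" (0 to 1); they miss things now and then, are a little off and sometimes report something else, mostly with a low value. They report only what shows in the picture. A call takes as long as a camera call.
- r.regions_of(camera, name): "pixels" (400x640 bool, what is visible of it) and "rect" ([left, top, right, bottom] in pixels, round what is visible of it).
The state is a dict: "time_s": time; "joint_pos": joint angles; "qd": joint speeds; "tau": joint torques, N m; "eef_pos": TCP position; "eef_rot": TCP orientation; "contact_force": force on the tool from outside, world axes, zero at the start; "ft_torque": the same for the moment, N m; "opening": opening from 0.0 (shut) to 1.0 (fully open); "grasp_force": force on a finger pad.
Only numpy, scipy, OpenCV 4.12 (cv2) and the standard library are available. Lean on these libraries where they do the work, as an engineer would, in place of code of your own. Each camera call takes 0.05 s, during which the arm holds its last target. There are 200 camera calls.

## Task

Put the two orange puck lamps on charge: without lifting them off the dock's deck, slide them one at a time along it until each drops flat into a charging well, a well to each lamp. Then, with both lamps in, turn the timer knob so that its white pointer meets the red mark on the dial. Leave the blue lamp where it stands on the deck, and do not disturb the other things on the table.

Things in the scene. Friction and masses are not known exactly. Their poses are not given: they have to be found in the camera images.
- dock: Grey bench charging dock, fixed to the table. Origin on the table under the middle of its deck; x points away from the robot (turned by up to 12 degrees), y to the left, z up. The flat deck is 260 mm (x) by 300 mm (y), its top 40 mm above the table. The wells lie in a row along y at x = +75 mm, 92 mm apart. A level panel at the right, same height, carries the timer dial at x = -20, y = -214 mm.
- deck (a point): Centre of the deck's top face. Black kerbs 8 mm high and 8 mm wide edge the deck along its far, left and right sides; the near side is open. Beyond the right kerb the timer panel spans y = -158 to -270 mm.
- well_left (a point): Centre of the mouth, level with the deck's top, of the left (+y) well: a round blind pocket, 82 mm in diameter, 15 mm deep, brass contact on its floor. A lamp in it stands with its underside 15 mm below the deck's top and its own top 30 mm above it.
- well_middle (a point): Centre of the mouth, level with the deck's top, of the middle well: a round blind pocket, 82 mm in diameter, 15 mm deep, brass contact on its floor. A lamp in it stands with its underside 15 mm below the deck's top and its own top 30 mm above it.
- well_right (a point): Centre of the mouth, level with the deck's top, of the right (-y) well: a round blind pocket, 82 mm in diameter, 15 mm deep, brass contact on its floor. A lamp in it stands with its underside 15 mm below the deck's top and its own top 30 mm above it.
- lamp_orange_a: Rechargeable puck work lamp with an orange shell: a squat upright disc, 72 mm in diameter, 45 mm high, about 0.2 kg, white lens on top. Origin at the centre of its underside, z up. Starts standing on the deck, near-side half, roughly in front of one of the three wells; which lamp is in front of which well changes.
- lamp_orange_b: Rechargeable puck work lamp with an orange shell: a squat upright disc, 72 mm in diameter, 45 mm high, about 0.2 kg, white lens on top. Origin at the centre of its underside, z up. Starts standing on the deck, near-side half, roughly in front of one of the three wells; which lamp is in front of which well changes.
- lamp_blue: Rechargeable puck work lamp with a blue shell: a squat upright disc, 72 mm in diameter, 45 mm high, about 0.2 kg, white lens on top. Origin at the centre of its underside, z up. Starts standing on the deck, near-side half, roughly in front of one of the three wells; which lamp is in front of which well changes. It is already charged and stays where it is.
- timer (a joint): Angle of the timer knob in rad, grows clockwise seen from above, travel 0 to 2.4, stays where it is left (light friction, about 0.04 N m). It starts short of the red mark, which is 0.5 to 1.5 rad further clockwise.
- timer_grip (a point): Middle of the knob's grip, on its upright axis, 70 mm above the table. The grip is a black bar, 56 mm long, 14 mm thick, 30 mm high (its top 81 mm above the table), across a round skirt 68 mm in diameter whose top is 51 mm above the table. The bar's length lies along the line from the axis to the pointer.
- timer_pointer (a point): Tip of the knob's white pointer, 38 mm from the axis, at one end of the grip bar (the white line on the bar's top and skirt is on this side of the axis); turns with the knob.
- mark (a point): Red index mark on the white dial plate round the knob, 38 mm from the axis; its place on the dial changes from start to start, but it does not move when the knob is turned.
- glue: Brown glue bottle with a white cap, 66 mm in diameter, 170 mm high, standing left of the dock; origin at the centre of its underside. Leave it alone.
- foam: White foam block, 130 x 90 x 60 mm, lying left of the dock; origin at the centre of its underside. Leave it alone.
- screwdriver: Red-handled screwdriver, about 200 mm long, lying right of the dock; x along its length. Leave it alone.

How it is judged:
By the outcome, as a careful person would: the job done as asked, in the order asked, and still so for the second after the job is handed in, with the robot touching nothing.
It also fails if it takes over 64 s, if anything falls off the work surface, if the arm or the gripper's body presses on something with over 40 N, if the wrist force passes 120 N, or if a joint passes its speed limit or range.

## Working session

There is one attempt and no reset: what is moved stays moved. The work goes in short steps, Python scripts to look and compute and a tool call to move; the robot and the scene stay as the last step left them, time stands still between calls to the robot, and variables do not carry over. Pictures are saved under pics/ and viewed, at most 10 in all, crops included, and the job is handed in when it is done.

Besides the shell and the picture viewer there is one more tool, called after "Emit:" in YAML: its name, and indented under it one key for each argument. servo_tool: Moves the arm, as the interface text tells. Its arguments: {"type":"object","properties":{"deltas":{"type":"array","items":{"type":"array","items":{"type":"array","items":{"type":"number"}}}},"squeeze":{"type":"number"}},"required":["deltas"]}

```bash
mkdir -p pics; ls; python3 - <<'E'
from cell import r
import cv2,numpy as np
for n in ("top","side"):
    cv2.imwrite(f"pics/{n}0.png",r.snapshot(n)[:,:,::-1])
    m=r.camera_model(n);print(n,np.round(m["intrinsics"],1).tolist(),np.round(m["cam_to_world"],3).tolist(), [k for k in m])
for n in ["lamp_orange_a","lamp_blue","timer","timer_pointer","mark","dock","deck","well_left"]:
    try:
        for d in r.regions_of("top",n): print(n,round(d["confidence"],2),d["rect"],d["pixels"].sum())
    except Exception as e: print(n,e)
o=r.get_obs();print(o["time_s"],o["eef_pos"],o["eef_rot"],o["contact_force"])
E
```

```text
pics
top [[441.8, 0.0, 320.9], [0.0, 441.8, 201.7], [0.0, 0.0, 1.0]] [[-0.025, 0.986, -0.168, 0.383], [-0.999, -0.028, -0.015, -0.004], [-0.02, 0.167, 0.986, 1.136], [0.0, 0.0, 0.0, 1.0]] ['intrinsics', 'cam_to_world']
side [[461.1, 0.0, 324.3], [0.0, 461.1, 197.5], [0.0, 0.0, 1.0]] [[-0.988, 0.119, -0.101, 0.403], [-0.156, -0.743, 0.651, 0.857], [0.002, 0.659, 0.752, 1.037], [0.0, 0.0, 0.0, 1.0]] ['intrinsics', 'cam_to_world']
lamp_orange_a 0.92 [293.7, 214.6, 325.0, 244.5] 684
lamp_orange_a 0.74 [334.5, 197.2, 362.0, 224.4] 708
lamp_blue 0.89 [263.4, 218.4, 290.5, 244.7] 742
timer 0.73 [382.4, 183.6, 407.3, 209.8] 503
timer_pointer 0.7 [382.6, 181.8, 409.7, 210.8] 551
mark 0.8 [374.5, 180.0, 413.8, 219.2] 599
dock 0.63 [240.7, 140.0, 427.4, 270.6] 15751
deck 0.89 [240.0, 138.4, 426.9, 267.6] 15854
deck 0.28 [452.9, 189.9, 502.0, 252.6] 533
well_left 0.78 [241.8, 138.8, 425.8, 270.2] 15765
0.5 [0.14042223 0.50582385 0.23127297] [-1.79994080e+02 -1.73498900e-03  1.64483553e+02] [ 0.76318516 -0.85517604 -0.40668599]
```

View pics/top0.png

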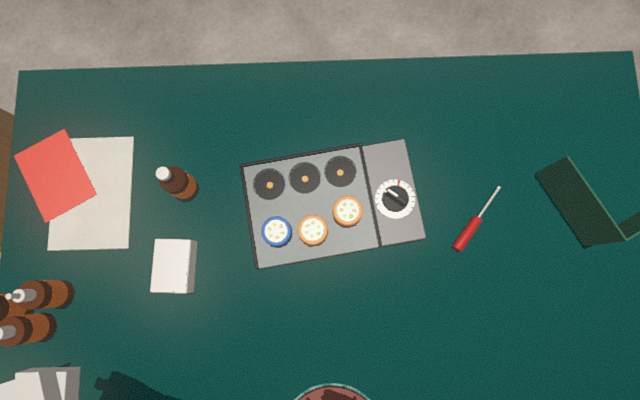

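The top view shows the blue lamp at (276,231), the orange lamps at (312,230) and (347,211), the wells at (269,184), (305,178) and (341,171), and the knob at (396,199). The orange lamps therefore go to the middle and right wells.

```bash
cat > h.py <<'E'
from cell import r
import cv2,numpy as np
from scipy.spatial.transform import Rotation as R
from scipy.optimize import least_squares
def ray(cam,px,z,m=None):
    m=m or r.camera_model(cam);K=np.array(m["intrinsics"]);T=np.array(m["cam_to_world"])
    d=np.linalg.inv(K)@[px[0],px[1],1];d=T[:3,:3]@[d[0],-d[1],-d[2]]
    return T[:3,3]+d*(z-T[2,3])/d[2]
def proj(P,m):
    K=np.array(m["intrinsics"]);T=np.array(m["cam_to_world"])
    c=(np.atleast_2d(P)-T[:3,3])@T[:3,:3];u=(c*[1,-1,-1])@K.T
    return u[:,:2]/u[:,2:]
def blobs(mask,amin,amax):
    n,_,s,c=cv2.connectedComponentsWithStats(mask.astype(np.uint8))
    return [(c[i],s[i,4]) for i in range(1,n) if amin<=s[i,4]<=amax]
def go(pos,yaw):
    """rotation vector (deg, tool) and shift (mm, present tool axes) to a tool-down pose"""
    o=r.get_obs();A=R.from_euler("xyz",o["eef_rot"],degrees=True);B=R.from_euler("xyz",[180,0,yaw],degrees=True)
    print("turn",np.round((A.inv()*B).as_rotvec(degrees=True),1),"shift_now",np.round(A.inv().apply(np.array(pos)-o["eef_pos"])*1e3,1),
     "shift_after",np.round(B.inv().apply(np.array(pos)-o["eef_pos"])*1e3,1),"t",o["time_s"])
E
python3 - <<'E'
from h import *
im=cv2.imread("pics/top0.png");hsv=cv2.cvtColor(im,cv2.COLOR_BGR2HSV)
H,S,V=[hsv[...,i].astype(int) for i in range(3)]
roi=np.zeros(H.shape,bool);roi[135:275,238:430]=1
br=blobs(roi&(H>8)&(H<30)&(S>90)&(V>90)&(np.arange(400)[:,None]<195),4,60)
orr=blobs(roi&(H>3)&(H<25)&(S>100)&(V>100)&(np.arange(400)[:,None]>195),40,900)
ln=blobs(roi&(S<60)&(V>190)&(np.arange(640)[None]<370),100,900)
for n,b,z in(("brass",br,.025),("orange",orr,.085),("lens",ln,.085)):
    for c,a in b: print(n,c.round(1),a,ray("top",c,z).round(4))
print("dial",ray("top",(395,199.3),.041))
cv2.imwrite("pics/c0.png",cv2.resize(im[130:280,235:435],None,fx=4,fy=4,interpolation=cv2.INTER_CUBIC))
E
```

```text
brass [339.8 172. ] 41 [ 0.6479 -0.0374  0.025 ]
brass [304.7 178.4] 36 [0.6337 0.0533 0.025 ]
brass [269.2 184.9] 41 [0.6193 0.145  0.025 ]
orange [346.5 212.3] 275 [ 0.5339 -0.0486  0.085 ]
orange [312.5 230.8] 274 [0.4916 0.0339 0.085 ]
lens [347.3 209.8] 363 [ 0.5398 -0.0507  0.085 ]
lens [275.6 230.6] 393 [0.4944 0.1223 0.085 ]
lens [312.2 229.2] 383 [0.4954 0.0346 0.085 ]
dial [ 0.56971865 -0.17303521  0.041     ]
```

View pics/c0.png

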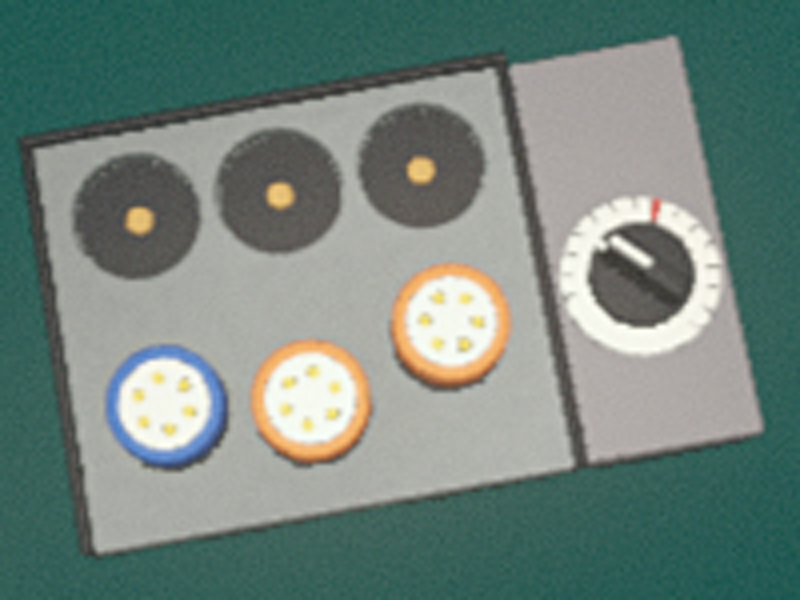

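```bash
cat >> h.py <<'E'
def plan(pos,yaw,n,nturn=None,dirn=None):
    """print rows, round numbers, measured from the present pose; turn spread over the first nturn rows"""
    nturn=nturn or n
    o=r.get_obs();A=R.from_euler("xyz",o["eef_rot"],degrees=True);p=np.array(o["eef_pos"]);p0=p.copy();y0=o["eef_rot"][2]
    dy=(yaw-y0+180)%360-180
    if dirn and dy*dirn<0: dy+=360*dirn
    fix=(A.inv()*R.from_euler("xyz",[180,0,y0],degrees=True)).as_rotvec(degrees=True)
    print("tiltfix",fix.round(2),"t",o["time_s"],p.round(4),np.round(o["eef_rot"],1))
    y=y0
    for i in range(1,n+1):
        B=R.from_euler("xyz",[180,0,y],degrees=True)
        s=np.round(B.inv().apply(p0+(np.array(pos)-p0)*i/n-p)*1e3,0 if i<n else 1)
        tz=round(y-(y0+dy*min(1,i/nturn)),1) if i<=nturn else 0
        p=p+B.apply(s)/1e3;y-=tz
        print([0,0,float(tz)]+s.tolist())
E
python3 -c "
from h import *
plan((.54,-.05,.2),98.9,15,10)"
```

```text
tiltfix [-0.01 -0.    0.  ] t 0.5 [0.1404 0.5058 0.2313] [-180.    -0.   164.5]
[0, 0, 6.6, -36.0, -29.0, 2.0]
[0, 0, 6.5, -38.0, -24.0, 2.0]
[0, 0, 6.6, -41.0, -20.0, 2.0]
[0, 0, 6.5, -43.0, -15.0, 2.0]
[0, 0, 6.6, -45.0, -9.0, 2.0]
[0, 0, 6.6, -45.0, -5.0, 3.0]
[0, 0, 6.5, -46.0, 0.0, 2.0]
[0, 0, 6.6, -45.0, 6.0, 2.0]
[0, 0, 6.5, -45.0, 11.0, 2.0]
[0, 0, 6.6, -42.0, 16.0, 2.0]
[0, 0, 0.0, -41.0, 20.0, 2.0]
[0, 0, 0.0, -41.0, 21.0, 2.0]
[0, 0, 0.0, -41.0, 20.0, 2.0]
[0, 0, 0.0, -40.0, 21.0, 2.0]
[0, 0, 0.0, -41.1, 20.6, 2.3]
```

Emit:
servo_tool:
  deltas:
    - [[0,0,6.6,-36,-29,2,0],[0,0,6.5,-38,-24,2,0],[0,0,6.6,-41,-20,2,0],[0,0,6.5,-43,-15,2,0],[0,0,6.6,-45,-9,2,0]]
  squeeze: 20

```text
time_s: 1.0
eef_pos: [0.2747, 0.3194, 0.2214]
eef_rot: [180.0, 0.0, 131.4]
contact_force: [0.4, 0.5, -0.1]
opening: 1.003
grasp_force: 0.0
```

Emit:
servo_tool:
  deltas:
    - [[0,0,6.6,-45,-5,3,0],[0,0,6.5,-46,0,2,0],[0,0,6.6,-45,6,2,0],[0,0,6.5,-45,11,2,0],[0,0,6.6,-42,16,2,0]]

```text
time_s: 1.5
eef_pos: [0.4081, 0.134, 0.2105]
eef_rot: [180.0, -0.0, 98.6]
contact_force: [0.8, 1.4, -0.4]
opening: 0.999
grasp_force: 0.0
```

Emit:
servo_tool:
  deltas:
    - [[0,0,0,-41,20,2,0],[0,0,0,-41,21,2,0],[0,0,0,-41,20,2,0],[0,0,0,-40,21,2,0],[0,0,0,-41,20,2,0]]

```text
time_s: 2.0
eef_pos: [0.5404, -0.0518, 0.2003]
eef_rot: [180.0, 0.0, 98.9]
contact_force: [1.5, 0.7, 0.6]
opening: 0.999
grasp_force: 0.0
```

```bash
python3 - <<'E'
from h import *
o=r.get_obs();m=r.camera_model("wrist");im=r.snapshot("wrist")[:,:,::-1].copy()
cv2.imwrite("pics/w1.png",im)
print(o["eef_pos"],o["eef_rot"],o["time_s"],np.round(m["cam_to_world"],3).tolist(),m["intrinsics"])
P=[(.6479,-.0374,.025),(.6337,.0533,.025),(.5398,-.0507,.085),(.4954,.0346,.085),(.573,-.1728,.08)]
print(proj(P,m).round(0).tolist())
E
```

```text
[ 0.54037483 -0.05179442  0.20028221] [1.79976233e+02 2.19888776e-03 9.88689394e+01] 2.0 [[0.988, -0.147, -0.046, 0.528], [0.154, 0.942, 0.3, 0.025], [-0.0, -0.303, 0.953, 0.342], [0.0, 0.0, 0.0, 1.0]] [[346.36985549   0.         319.7789442 ]
 [  0.         346.36985549 197.42799734]
 [  0.           0.           1.        ]]
[[435.0, 177.0], [446.0, 73.0], [320.0, 191.0], [275.0, 66.0], [335.0, 324.0]]
```

View pics/w1.png

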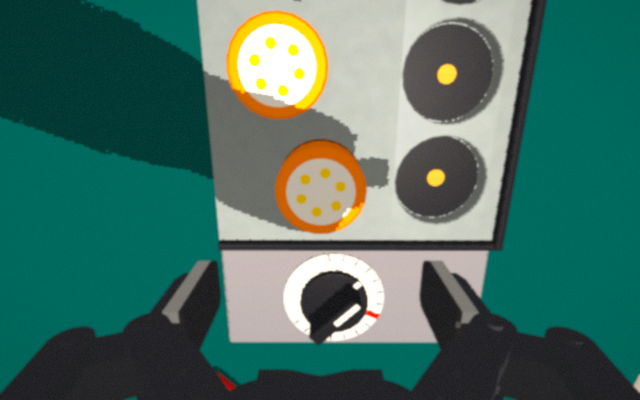

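The predictions match the wrist picture: brass contacts at (435,177) and (447,73), lenses at (322,191) and (277,64).

```bash
python3 - <<'E'
from h import *
m=r.camera_model("wrist");im=cv2.imread("pics/w1.png");hsv=cv2.cvtColor(im,cv2.COLOR_BGR2HSV).astype(int)
H,S,V=hsv[...,0],hsv[...,1],hsv[...,2];X=np.arange(640)[None]
shell=(H>3)&(H<35)&(S>110)&(V>90)
for nm,mk in(("brass",shell&(X>400)),("lamp",shell&(X<390))):
    n,L,s,c=cv2.connectedComponentsWithStats(mk.astype(np.uint8))
    for i in range(1,n):
        if s[i,4]>150:
            pts=np.argwhere(L==i)[:,::-1].astype(np.float32);(cx,cy),(w,h),a=cv2.fitEllipse(cv2.convexHull(pts))
            print(nm,s[i,4],(round(cx),round(cy)),round(w),round(h),ray("wrist",(cx,cy),.025 if nm=="brass" else .08,m).round(4))
lm=(H<200)&(V>150)&(S<90)&(X<390)
print("lens pts",ray("wrist",(322,191),.085,m).round(4),ray("wrist",(277,64),.085,m).round(4))
plan((.541,-.0508,.046),98.9,5)
E
```

```text
brass 371 (446, 74) 20 23 [0.6387 0.0469 0.025 ]
brass 297 (435, 177) 18 20 [ 0.6524 -0.044   0.025 ]
lamp 3573 (277, 65) 102 110 [0.5    0.0301 0.08  ]
lamp 3158 (320, 187) 91 95 [ 0.544  -0.0541  0.08  ]
lens pts [ 0.5456 -0.0557  0.085 ] [0.5008 0.0303 0.085 ]
tiltfix [0.15 0.2  0.  ] t 2.05 [ 0.5442 -0.0571  0.1998] [179.8   0.2  98.7]
[0, 0, -0.0, 1.0, -0.0, 31.0]
[0, 0, -0.1, 2.0, -1.0, 31.0]
[0, 0, -0.0, 1.0, -0.0, 30.0]
[0, 0, -0.1, 1.0, -1.0, 31.0]
[0, 0, 0.0, 1.7, -0.2, 30.8]
```

Emit:
servo_tool:
  deltas:
    - [[0,0,0,0,0,0,0],[0,0,0,0,0,0,0],[0,0,0,0,0,0,0]]

```text
time_s: 2.35
eef_pos: [0.5388, -0.0491, 0.2004]
eef_rot: [-180.0, -0.0, 98.9]
contact_force: [0.1, -0.2, 0.7]
opening: 1.001
grasp_force: 0.0
```

```bash
cat >> h.py <<'E'
def look(name):
    m=r.camera_model("wrist");im=r.snapshot("wrist")[:,:,::-1].copy();cv2.imwrite(f"pics/{name}.png",im)
    hsv=cv2.cvtColor(im,cv2.COLOR_BGR2HSV).astype(int);H,S,V=hsv[...,0],hsv[...,1],hsv[...,2]
    n,L,s,c=cv2.connectedComponentsWithStats(((H>3)&(H<35)&(S>110)&(V>90)).astype(np.uint8))
    for i in range(1,n):
        if s[i,4]>150:
            (cx,cy),(w,h),a=cv2.fitEllipse(cv2.convexHull(np.argwhere(L==i)[:,::-1].astype(np.float32)))
            print(s[i,4],(round(cx),round(cy)),round(w),round(h),*[ray("wrist",(cx,cy),z,m).round(4) for z in (.025,.08)])
    return im,m
E
python3 -c "
from h import *
o=r.get_obs();print(o['eef_pos'],o['eef_rot'])
look('w2')
plan((.541,-.0508,.046),98.9,5)"
```

```text
[ 0.53881333 -0.04907377  0.20041305] [-1.79982152e+02 -1.75546109e-02  9.89391789e+01]
3505 (279, 69) 101 109 [0.4891 0.0373 0.025 ] [0.4956 0.0357 0.08  ]
364 (448, 77) 20 22 [0.6343 0.0531 0.025 ] [0.6157 0.0487 0.08  ]
3161 (322, 190) 91 95 [ 0.5426 -0.0642  0.025 ] [ 0.5398 -0.0482  0.08  ]
294 (436, 180) 18 20 [ 0.6482 -0.0379  0.025 ] [ 0.6272 -0.0265  0.08  ]
tiltfix [-0.   -0.01  0.  ] t 2.4 [ 0.5389 -0.049   0.2005] [-180.   -0.   99.]
[0, 0, 0.0, -0.0, 0.0, 31.0]
[0, 0, 0.0, -1.0, 1.0, 31.0]
[0, 0, 0.0, -0.0, 0.0, 31.0]
[0, 0, 0.0, -1.0, 0.0, 31.0]
[0, 0, 0.1, -0.1, 0.8, 30.5]
```

Emit:
servo_tool:
  deltas:
    - [[0,0,0,0,1,40,0],[0,0,0,0,0,40,0],[0,0,0,0,0,35,0],[0,0,0,0,0,25,0],[0,0,0,0,0,14,0]]

```text
time_s: 2.9
eef_pos: [0.5388, -0.0485, 0.0445]
eef_rot: [-179.9, -0.1, 99.0]
contact_force: [-0.2, 1.0, 0.6]
opening: 0.998
grasp_force: 0.0
```

Emit:
servo_tool:
  deltas:
    - [[0,0,0,0,0,0,0],[0,0,0,0,0,0,0.1],[0,0,0,0,0,0,0.2],[0,0,0,0,0,0,0.2],[0,0,0,0,0,0,0.2]]
  squeeze: 20

```text
time_s: 3.4
eef_pos: [0.541, -0.0496, 0.0476]
eef_rot: [179.9, 0.0, 98.9]
contact_force: [-1.6, 1.7, 7.7]
opening: 0.835
grasp_force: 24.3
```

Emit:
servo_tool:
  deltas:
    - [[0,0,0,-1,12,0,0.2],[0,0,0,-1,20,0,0.2],[0,0,0,-1,20,0,0.2],[0,0,0,-1,20,0,0.2],[0,0,0,-0.7,16,0,0.2]]

```text
time_s: 3.9
eef_pos: [0.6284, -0.0411, 0.0475]
eef_rot: [-180.0, 0.0, 98.9]
contact_force: [-7.0, -1.3, 10.7]
opening: 0.835
grasp_force: 24.6
```

Emit:
servo_tool:
  deltas:
    - [[0,0,0,0,12,0,0.2],[0,0,0,0,7.5,0,0.2],[0,0,0,0,0,0,0.2],[0,0,0,0,0,0,0.2]]

```text
time_s: 4.3
eef_pos: [0.6469, -0.0378, 0.0461]
eef_rot: [-180.0, -0.0, 98.9]
contact_force: [-0.3, -0.6, -2.2]
opening: 0.839
grasp_force: 23.9
```

```bash
python3 -c "
from h import *
r.snapshot('top')
im=r.snapshot('side')[:,:,::-1];o=r.get_obs();print(o['eef_pos'],o['eef_rot'],o['opening'])
u=proj([[.63,-.03,.08]],r.camera_model('side'))[0].astype(int);print(u)
cv2.imwrite('pics/s1.png',cv2.resize(im[u[1]-70:u[1]+80,u[0]-100:u[0]+100],None,fx=4,fy=4))
plan((.648,-.0376,o['eef_pos'][2]),98.9,1)"
```

```text
[ 0.6467112  -0.03788765  0.04619794] [-1.79966259e+02 -9.57200796e-03  9.88814597e+01] 0.8303252779938721
[293 178]
tiltfix [-0.03 -0.01  0.  ] t 4.4 [ 0.6467 -0.0379  0.0462] [-180.    -0.    98.9]
[0, 0, -0.0, 0.1, 1.3, 0.0]
```

View pics/s1.png

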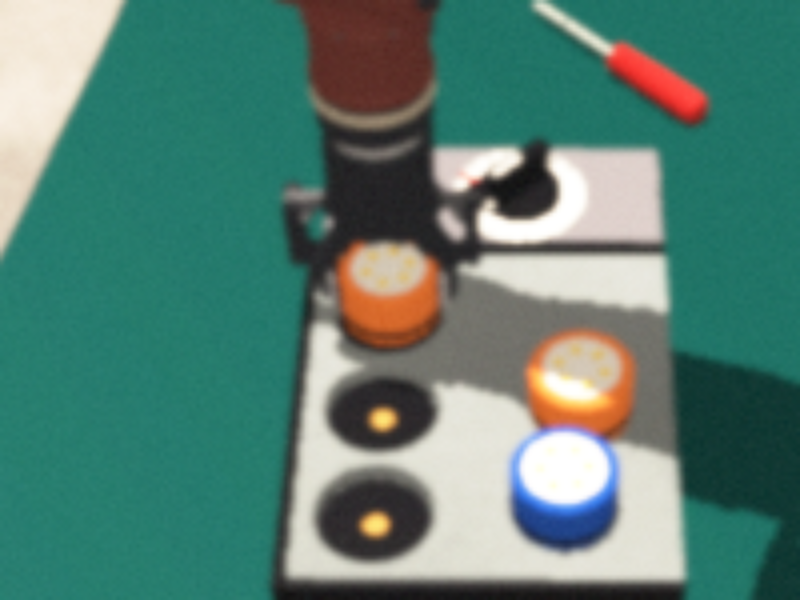

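The lamp is still held level over the right well. I'll nudge it 1 mm and release.

Emit:
servo_tool:
  deltas:
    - [[0,0,0,0,1,0,0.2],[0,0,0,0,0,0,0.2],[0,0,0,0,0,0,0.1],[0,0,0,0,0,0,0],[0,0,0,0,0,0,0]]

```text
time_s: 4.9
eef_pos: [0.6485, -0.0378, 0.0465]
eef_rot: [180.0, 0.0, 98.9]
contact_force: [-0.8, -0.3, -1.0]
opening: 1.002
grasp_force: 0.0
```

Emit:
servo_tool:
  deltas:
    - [[0,0,0,0,0,0,0],[0,0,0,0,0,-15,0],[0,0,0,0,0,-40,0],[0,0,0,0,0,-45,0],[0,0,0,0,0,0,0]]

```text
time_s: 5.4
eef_pos: [0.652, -0.0383, 0.1529]
eef_rot: [179.5, 0.2, 98.9]
contact_force: [0.6, 0.2, -0.1]
opening: 0.998
grasp_force: 0.0
```

```bash
python3 -c "
from h import *
im=r.snapshot('side')[:,:,::-1]
u=[293,178]
cv2.imwrite('pics/s2.png',cv2.resize(im[u[1]-70:u[1]+80,u[0]-100:u[0]+100],None,fx=4,fy=4))
im=r.snapshot('top')[:,:,::-1];h=cv2.cvtColor(im,cv2.COLOR_BGR2HSV).astype(int)
for z in(.055,.07,.085):
  for c,a in blobs((h[...,0]>3)&(h[...,0]<25)&(h[...,1]>100)&(h[...,2]>100),100,900): print(c.round(1),a,ray('top',c,z).round(4))
plan((.4955,.035,.13),98.9,5)"
```

```text
[180.7 183.8] 591 [0.6223 0.364  0.055 ]
[180.7 183.8] 591 [0.619  0.3589 0.07  ]
[180.7 183.8] 591 [0.6156 0.3538 0.085 ]
tiltfix [0.14 0.05 0.  ] t 5.5 [ 0.6492 -0.0379  0.1475] [1.799e+02 1.000e-01 9.890e+01]
[0, 0, -0.0, 19.0, -28.0, 4.0]
[0, 0, -0.0, 19.0, -28.0, 3.0]
[0, 0, -0.0, 19.0, -28.0, 4.0]
[0, 0, -0.0, 20.0, -28.0, 3.0]
[0, 0, -0.0, 18.7, -28.6, 3.5]
```

View pics/s2.png

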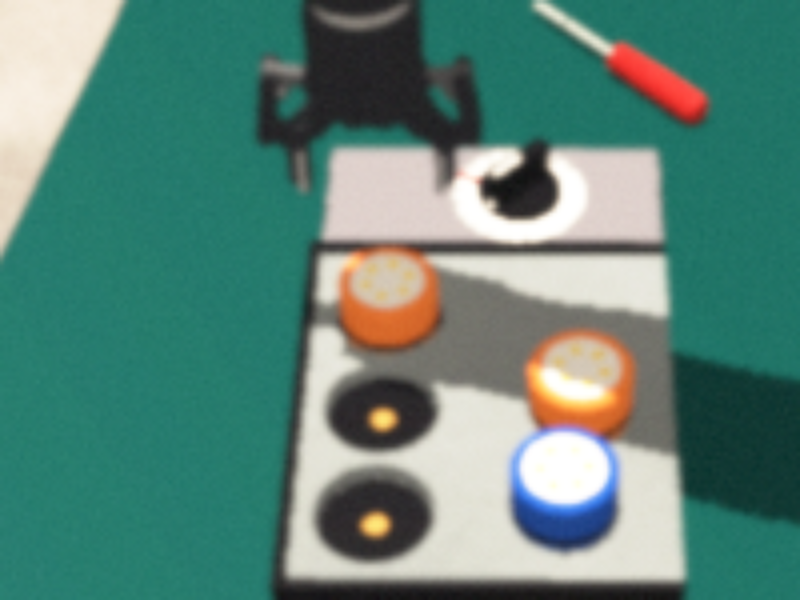

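The lens dropped about 15 px in the crop, from (388,268) to (387,283), which matches 15 mm, so this lamp is in its well. Next is the second lamp.

Emit:
servo_tool:
  deltas:
    - [[0,0,0,19,-28,3,0],[0,0,0,19,-28,3,0],[0,0,0,19,-28,3,0],[0,0,0,20,-28,3,0],[0,0,0,19,-28,3,0]]

```text
time_s: 6.0
eef_pos: [0.4927, 0.0361, 0.1297]
eef_rot: [-179.9, -0.0, 98.9]
contact_force: [-0.7, 0.6, -0.2]
opening: 1.004
grasp_force: 0.0
```

Emit:
servo_tool:
  deltas:
    - [[0,0,0,0,0,0,0],[0,0,0,0,0,0,0],[0,0,0,0,0,0,0],[0,0,0,0,0,0,0]]

```text
time_s: 6.4
eef_pos: [0.496, 0.0351, 0.131]
eef_rot: [180.0, 0.0, 98.9]
contact_force: [0.0, -0.5, -0.4]
opening: 0.999
grasp_force: 0.0
```

```bash
python3 -c "
from h import *
look('w3')
plan((.4955,.0352,.046),98.9,4)"
```

```text
183 (329, 43) 14 16 [0.4851 0.1407 0.025 ] [0.4848 0.1344 0.08  ]
184 (361, 41) 14 16 [0.5057 0.1448 0.025 ] [0.5009 0.1376 0.08  ]
590 (528, 71) 25 29 [0.6205 0.1441 0.025 ] [0.5902 0.137  0.08  ]
167 (376, 70) 14 15 [0.5195 0.1289 0.025 ] [0.5116 0.1252 0.08  ]
169 (314, 73) 14 15 [0.4783 0.1207 0.025 ] [0.4796 0.1188 0.08  ]
153 (361, 99) 13 14 [0.5133 0.1089 0.025 ] [0.5067 0.1096 0.08  ]
5584 (320, 219) 120 125 [0.4987 0.0174 0.025 ] [0.4954 0.0384 0.08  ]
438 (505, 201) 22 25 [0.6345 0.053  0.025 ] [0.6011 0.0661 0.08  ]
151 (314, 204) 13 14 [0.4921 0.0285 0.025 ] [0.4902 0.047  0.08  ]
2479 (515, 302) 45 101 [ 0.6702 -0.0308  0.025 ] [0.6289 0.0009 0.08  ]
tiltfix [0. 0. 0.] t 6.45 [0.4959 0.0351 0.131 ] [180.    0.   98.9]
[0, 0, -0.0, 0.0, -0.0, 21.0]
[0, 0, -0.0, 0.0, -0.0, 22.0]
[0, 0, -0.0, 0.0, -0.0, 21.0]
[0, 0, -0.0, 0.2, -0.4, 21.0]
```

```bash
python3 -c "
from h import *
m=r.camera_model('wrist');im=cv2.imread('pics/w3.png');h=cv2.cvtColor(im,cv2.COLOR_BGR2HSV).astype(int)
n,L,s,c=cv2.connectedComponentsWithStats(((h[...,1]<70)&(h[...,2]>110)).astype(np.uint8))
for i in range(1,n):
  if 1500<s[i,4]<20000:
    (cx,cy),w,a=cv2.fitEllipse(cv2.convexHull(np.argwhere(L==i)[:,::-1].astype(np.float32)));print(s[i],(cx,cy),w,ray('wrist',(cx,cy),.085,m).round(4))
"
```

```text
[ 292   12  108  115 8584] (345.21820068359375, 68.85704803466797) (107.35559844970703, 114.4281005859375) [0.495 0.123 0.085]
[ 276  185   90   84 4920] (320.428955078125, 226.74339294433594) (83.68263244628906, 89.99732971191406) [0.4959 0.0353 0.085 ]
```

Emit:
servo_tool:
  deltas:
    - [[0,0,0,0,0,30,0],[0,0,0,0,0,30,0],[0,0,0,0,0,25,0],[0,0,0,0,0,0,0],[0,0,0,0,0,0,0]]

```text
time_s: 6.95
eef_pos: [0.4954, 0.0353, 0.0465]
eef_rot: [-180.0, -0.0, 98.9]
contact_force: [1.0, -0.5, 0.6]
opening: 1.0
grasp_force: 0.0
```

Emit:
servo_tool:
  deltas:
    - [[0,0,0,0,0,0,0.1],[0,0,0,0,0,0,0.2],[0,0,0,0,0,0,0.2],[0,0,0,0,0,0,0.2],[0,0,0,0,0,0,0.2]]
  squeeze: 20

```text
time_s: 7.45
eef_pos: [0.4964, 0.0354, 0.0478]
eef_rot: [179.8, 0.0, 98.9]
contact_force: [0.0, -0.4, 7.2]
opening: 0.831
grasp_force: 22.9
```

Emit:
servo_tool:
  deltas:
    - [[0,0,0,0,12,0,0.2],[0,0,0,-1,20,0,0.2],[0,0,0,-1,20,0,0.2],[0,0,0,-1,20,0,0.2],[0,0,0,-0.7,20,0,0.2]]

```text
time_s: 7.95
eef_pos: [0.5854, 0.046, 0.0475]
eef_rot: [-179.8, 0.0, 98.9]
contact_force: [-9.7, -1.3, 13.7]
opening: 0.831
grasp_force: 23.0
```

Emit:
servo_tool:
  deltas:
    - [[0,0,0,0,20,0,0.2],[0,0,0,0,16,0,0.2],[0,0,0,0,8,0,0.2],[0,0,0,0,3,0,0.2],[0,0,0,0,0,0,0.2]]

```text
time_s: 8.45
eef_pos: [0.6332, 0.0534, 0.0463]
eef_rot: [180.0, -0.0, 98.9]
contact_force: [-0.2, -0.2, -2.5]
opening: 0.834
grasp_force: 23.8
```

```bash
python3 -c "
from h import *
plan((.6338,.0531,.046),98.9,1)"
```

```text
tiltfix [ 0.01 -0.   -0.  ] t 8.45 [0.6332 0.0534 0.0463] [180.   -0.   98.9]
[0, 0, -0.0, -0.4, 0.6, 0.3]
```

Emit:
servo_tool:
  deltas:
    - [[0,0,0,0,0.5,0,0.2],[0,0,0,0,0,0,0.1],[0,0,0,0,0,0,0],[0,0,0,0,0,0,0],[0,0,0,0,0,0,0]]

```text
time_s: 8.95
eef_pos: [0.6336, 0.0534, 0.0465]
eef_rot: [180.0, 0.0, 98.9]
contact_force: [-0.1, -0.7, 0.2]
opening: 1.0
grasp_force: 0.0
```

Emit:
servo_tool:
  deltas:
    - [[0,0,0,0,0,-15,0],[0,0,0,0,0,-40,0],[0,0,0,0,0,-45,0],[0,0,0,-30,-18,-20,0],[0,0,0,-38,-22,-20,0]]

```text
time_s: 9.45
eef_pos: [0.605, -0.0195, 0.188]
eef_rot: [179.9, 0.0, 99.1]
contact_force: [1.2, -1.8, 0.1]
opening: 1.001
grasp_force: 0.0
```

Emit:
servo_tool:
  deltas:
    - [[0,0,0,-40,-22,-15,0],[0,0,0,-35,-20,0,0],[0,0,0,0,0,0,0],[0,0,0,0,0,0,0],[0,0,0,0,0,0,0]]

```text
time_s: 9.95
eef_pos: [0.5748, -0.0999, 0.2012]
eef_rot: [-180.0, -0.0, 98.9]
contact_force: [-0.3, -0.0, -0.2]
opening: 0.999
grasp_force: 0.0
```

```bash
python3 - <<'E'
from h import *
m=r.camera_model("wrist");im=r.snapshot("wrist")[:,:,::-1].copy();cv2.imwrite("pics/w4.png",im)
s=r.snapshot("side")[:,:,::-1];o=r.get_obs();print(o["eef_pos"],o["time_s"])
# rectified view of the dial plane z=.041: 3 px/mm
ax=np.array([.573,-.1728])
def rect(z):
    g=np.array([[ax[0]+dx,ax[1]+dy,z] for dx,dy in((.05,.05),(.05,-.05),(-.05,-.05),(-.05,.05))])
    M=cv2.getPerspectiveTransform(proj(g,m).astype(np.float32),np.float32([[0,0],[390,0],[390,390],[0,390]]))
    return cv2.warpPerspective(im,M,(390,390))
a=np.hstack([rect(.042),rect(.081)])
b=cv2.resize(s[138:238,193:393],None,fx=2,fy=2);c=np.zeros((200,780,3),np.uint8);c[:,:400]=b
cv2.imwrite("pics/k1.png",np.vstack([a,c]))
E
```

```text
[ 0.5748887  -0.09945653  0.20106814] 10.05
```

View pics/k1.png

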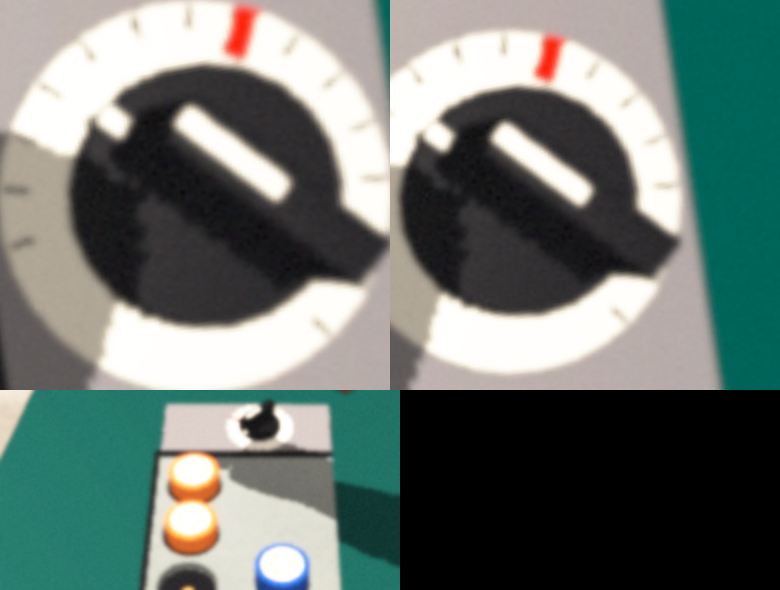

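Both lamps look seated. On the dial the pointer is at about +52° and the red mark at about −13° from world x. I'll fit these numerically.

```bash
cat >> h.py <<'E'
def dial(im,m):
    ax=np.array([.573,-.1728]);k=3900
    def rect(z):
        g=np.array([[ax[0]+dx,ax[1]+dy,z] for dx,dy in((.07,.07),(.07,-.07),(-.07,-.07),(-.07,.07))])
        return cv2.warpPerspective(im,cv2.getPerspectiveTransform(proj(g,m).astype(np.float32),np.float32([[0,0],[546,0],[546,546],[0,546]])),(546,546))
    w=lambda p:ax+np.array([273-p[1],273-p[0]])/k
    A=rect(.042);B=rect(.081);S=rect(.051);h=cv2.cvtColor(A,cv2.COLOR_BGR2HSV).astype(int)
    red=(((h[...,0]<8)|(h[...,0]>172))&(h[...,1]>140)&(h[...,2]>120))
    def line(mask):
        q=np.argwhere(mask)[:,::-1];q=np.array([w(p) for p in q]);c=q.mean(0);v=np.linalg.svd(q-c,full_matrices=False)[2][0]
        return c,np.degrees(np.arctan2(v[1],v[0]))%180,len(q),q
    for c,a in blobs(red,100,5000): print("red blob",w(c).round(4),a)
    c,a,n,_=line(red);print("red",c.round(4),"dir",a.round(1),n,"angle from axis",np.degrees(np.arctan2(*(c-ax)[::-1])).round(1))
    for nm,I in(("bar",B),("skirt",S)):
        h=cv2.cvtColor(I,cv2.COLOR_BGR2HSV).astype(int)
        n,L,s,cc=cv2.connectedComponentsWithStats(((h[...,1]<60)&(h[...,2]>150)).astype(np.uint8))
        for i in range(1,n):
            if 150<s[i,4]<5000 and np.hypot(*(cc[i]-273))<170:
                c,a,k2,q=line(L==i);print(nm,c.round(4),"dir",a.round(1),k2,"angle from axis",np.degrees(np.arctan2(*(c-ax)[::-1])).round(1),"span",np.ptp((q-c)@[np.cos(np.radians(a)),np.sin(np.radians(a))]).round(4))
    h=cv2.cvtColor(A,cv2.COLOR_BGR2HSV).astype(int)
    # outer edge of the white plate: outermost bright point along rays, circle fit
    return A,B
E
python3 - <<'E'
from h import *
A,B=dial(cv2.imread("pics/w4.png"),r.camera_model("wrist"))
cv2.imwrite("pics/A.png",A)
h=cv2.cvtColor(A,cv2.COLOR_BGR2HSV).astype(int);wh=((h[...,2]>225)&(h[...,1]<40))
n,L,s,c=cv2.connectedComponentsWithStats(wh.astype(np.uint8))
i=1+np.argmax(s[1:,4]);P=np.argwhere(wh)[:,::-1]
pts=[]
for t in np.radians(np.arange(0,360,3)):
    d=np.array([np.cos(t),np.sin(t)])
    for rr in range(215,150,-1):
        x,y=(273+d*rr).astype(int)
        if wh[y,x]: pts.append((x,y));break
pts=np.array(pts,float)
f=least_squares(lambda p:np.hypot(*(pts-p[:2]).T)-p[2],[273,273,195],loss="soft_l1",f_scale=2)
print("plate",np.array([.573,-.1728])+np.array([273-f.x[1],273-f.x[0]])/3900,f.x[2]/3900,len(pts))
E
```

```text
red blob [ 0.6151 -0.1839] 842
red [ 0.6151 -0.1839] dir 165.5 842 angle from axis -14.8
bar [ 0.5812 -0.1613] dir 53.3 3021 angle from axis 54.7 span 0.0298
skirt [ 0.5833 -0.1772] dir 53.3 3757 angle from axis -23.0 span 0.0333
plate [ 0.57279366 -0.17220776] 0.05031849371848588 87
```

Emit:
servo_tool:
  deltas:
    - [[0,0,-8.4,-36,-7,0,0],[0,0,-8.4,0,0,0,0],[0,0,-8.4,0,0,0,0],[0,0,-8.4,0,0,0,0],[0,0,-8.4,0,0,0,0]]

```text
time_s: 10.55
eef_pos: [0.5736, -0.1361, 0.201]
eef_rot: [-180.0, -0.0, 141.3]
contact_force: [0.7, -0.2, 0.4]
opening: 1.003
grasp_force: 0.0
```

Emit:
servo_tool:
  deltas:
    - [[0,0,-8.4,0,0,0,0],[0,0,-8.4,0,0,0,0],[0,0,-8.4,0,0,0,0],[0,0,-8.4,0,0,0,0],[0,0,-8.4,0,0,0,0]]

```text
time_s: 11.05
eef_pos: [0.5736, -0.136, 0.201]
eef_rot: [180.0, -0.0, -176.7]
contact_force: [-0.4, 0.4, -0.1]
opening: 0.997
grasp_force: 0.0
```

Emit:
servo_tool:
  deltas:
    - [[0,0,-8.4,0,0,0,0],[0,0,-8.4,0,0,0,0],[0,0,-8.4,0,0,0,0],[0,0,-8.4,0,0,0,0],[0,0,-8.4,0,0,0,0]]

```text
time_s: 11.55
eef_pos: [0.5736, -0.1361, 0.201]
eef_rot: [180.0, -0.0, -134.7]
contact_force: [-0.2, -0.3, 0.2]
opening: 1.002
grasp_force: 0.0
```

Emit:
servo_tool:
  deltas:
    - [[0,0,-8.4,0,0,0,0],[0,0,0,0,0,0,0],[0,0,0,0,0,0,0],[0,0,0,0,0,0,0]]

```text
time_s: 11.95
eef_pos: [0.5734, -0.1368, 0.2012]
eef_rot: [180.0, -0.0, -126.9]
contact_force: [0.0, -1.2, 0.4]
opening: 1.004
grasp_force: 0.0
```

```bash
python3 -c "
from h import *
print(np.round(r.get_obs()['joint_pos'],1))
plan((.5728,-.1725,.13),-126.7,3)"
```

```text
[-20.5  24.7  -1.5  63.8   0.  -73.6]
tiltfix [ 0.01 -0.   -0.  ] t 11.95 [ 0.5734 -0.1368  0.2012] [ 180.    -0.  -126.9]
[0, 0, -0.1, 10.0, -7.0, 24.0]
[0, 0, -0.0, 9.0, -7.0, 23.0]
[0, 0, -0.1, 10.0, -6.9, 24.2]
```

Emit:
servo_tool:
  deltas:
    - [[0,0,-0.1,10,-7,24,0],[0,0,0,9,-7,23,0],[0,0,0,9.6,-6.9,24,0],[0,0,0,0,0,0,0],[0,0,0,0,0,0,0]]

```text
time_s: 12.45
eef_pos: [0.5729, -0.1724, 0.1306]
eef_rot: [180.0, 0.0, -126.7]
contact_force: [-0.5, 0.7, 1.0]
opening: 1.003
grasp_force: 0.0
```

```bash
python3 -c "
from h import *
plan((.5728,-.1725,.057),-126.7,3)"
```

```text
tiltfix [0.04 0.   0.  ] t 12.45 [ 0.5729 -0.1724  0.1306] [ 180.     0.  -126.7]
[0, 0, -0.0, 0.0, -0.0, 25.0]
[0, 0, -0.0, 0.0, -0.0, 24.0]
[0, 0, -0.0, 0.2, -0.0, 24.6]
```

Emit:
servo_tool:
  deltas:
    - [[0,0,0,0,0,25,0],[0,0,0,0,0,25,0],[0,0,0,0,0,23,0],[0,0,0,0,0,0,0.2],[0,0,0,0,0,0,0.5]]
  squeeze: 30

```text
time_s: 12.95
eef_pos: [0.5738, -0.1724, 0.0588]
eef_rot: [-179.9, 0.0, -126.6]
contact_force: [-0.4, -0.2, 0.3]
opening: 0.692
grasp_force: 0.0
```

Emit:
servo_tool:
  deltas:
    - [[0,0,0,0,0,0,0.7],[0,0,0,0,0,0,0.8],[0,0,0,0,0,0,0.9],[0,0,0,0,0,0,0.95],[0,0,0,0,0,0,0.95]]

```text
time_s: 13.45
eef_pos: [0.5736, -0.1728, 0.0585]
eef_rot: [-179.9, 0.0, -126.6]
contact_force: [-1.1, 0.2, 6.1]
opening: 0.154
grasp_force: 33.3
```

Emit:
servo_tool:
  deltas:
    - [[0,0,0,0,0,0,0.95],[0,0,0,0,0,0,0.95],[0,0,0,0,0,0,0.95]]

```text
time_s: 13.75
eef_pos: [0.5736, -0.1728, 0.0585]
eef_rot: [-179.9, 0.0, -126.6]
contact_force: [-1.5, 1.7, 6.8]
opening: 0.158
grasp_force: 33.3
```

Emit:
servo_tool:
  deltas:
    - [[0,0,4,0,0,0,0.95],[0,0,7,0,0,0,0.95],[0,0,7,0,0,0,0.95],[0,0,7,0,0,0,0.95],[0,0,7,0,0,0,0.95]]

```text
time_s: 14.25
eef_pos: [0.5738, -0.1731, 0.0585]
eef_rot: [-179.9, 0.1, -158.9]
contact_force: [-0.5, 0.1, 6.3]
opening: 0.156
grasp_force: 33.2
```

Emit:
servo_tool:
  deltas:
    - [[0,0,7,0,0,0,0.95],[0,0,7,0,0,0,0.95],[0,0,7,0,0,0,0.95],[0,0,7,0,0,0,0.95],[0,0,5,0,0,0,0.95]]

```text
time_s: 14.75
eef_pos: [0.5738, -0.1734, 0.0585]
eef_rot: [-179.9, 0.1, 168.1]
contact_force: [-0.3, -1.3, 5.7]
opening: 0.153
grasp_force: 33.2
```

Emit:
servo_tool:
  deltas:
    - [[0,0,3,0,0,0,0.95],[0,0,0,0,0,0,0.95],[0,0,0,0,0,0,0.95],[0,0,0,0,0,0,0.95]]

```text
time_s: 15.15
eef_pos: [0.5738, -0.1734, 0.0585]
eef_rot: [-179.9, 0.1, 165.4]
contact_force: [0.5, -1.6, 4.5]
opening: 0.156
grasp_force: 33.2
```

Now I'll open, rise straight up, move back to a viewing position and check.

Emit:
servo_tool:
  deltas:
    - [[0,0,0,0,0,0,0.7],[0,0,0,0,0,0,0.5],[0,0,0,0,0,0,0.3],[0,0,0,0,0,0,0],[0,0,0,0,0,0,0]]

```text
time_s: 15.65
eef_pos: [0.5729, -0.1726, 0.0572]
eef_rot: [180.0, -0.0, 165.4]
contact_force: [0.0, 0.7, 0.3]
opening: 0.954
grasp_force: 0.0
```

Emit:
servo_tool:
  deltas:
    - [[0,0,0,0,0,0,0],[0,0,0,0,0,-30,0],[0,0,0,0,0,-45,0],[0,0,0,0,0,-45,0],[0,0,0,0,0,-25,0]]

```text
time_s: 16.15
eef_pos: [0.5741, -0.1731, 0.2061]
eef_rot: [-180.0, 0.2, 165.4]
contact_force: [0.4, -0.1, -1.0]
opening: 1.005
grasp_force: 0.0
```

Emit:
servo_tool:
  deltas:
    - [[0,0,0,30,0,0,0],[0,0,0,40,0,0,0],[0,0,0,0,0,0,0],[0,0,0,0,0,0,0],[0,0,0,0,0,0,0]]

```text
time_s: 16.65
eef_pos: [0.5063, -0.1554, 0.2027]
eef_rot: [-180.0, 0.1, 165.4]
contact_force: [0.1, -0.6, -0.2]
opening: 1.0
grasp_force: 0.0
```

```bash
python3 - <<'E'
from h import *
m=r.camera_model("wrist");print(np.round(m["cam_to_world"],3)[:3,3],proj([[.573,-.1728,.05]],m))
im=r.snapshot("wrist")[:,:,::-1].copy();cv2.imwrite("pics/w5.png",im)
A,B=dial(im,m)
t=r.snapshot("top")[:,:,::-1]
cv2.imwrite("pics/k2.png",np.hstack([cv2.resize(A,(400,400)),cv2.resize(t[140:240,320:420],(400,400))]))
cv2.imwrite("pics/t2.png",t)
print(r.get_obs()["eef_pos"])
E
```

```text
[ 0.431 -0.135  0.345] [[319.61468631 251.22452314]]h.py:54: RuntimeWarning: Mean of empty slice.
  q=np.argwhere(mask)[:,::-1];q=np.array([w(p) for p in q]);c=q.mean(0);v=np.linalg.svd(q-c,full_matrices=False)[2][0]
  ret = ret.dtype.type(ret / rcount)
Traceback (most recent call last):
  File "h.py", line 57, in dial
    c,a,n,_=line(red);print("red",c.round(4),"dir",a.round(1),n,"angle from axis",np.degrees(np.arctan2(*(c-ax)[::-1])).round(1))
            ~~~~^^^^^
  File "h.py", line 54, in line
    q=np.argwhere(mask)[:,::-1];q=np.array([w(p) for p in q]);c=q.mean(0);v=np.linalg.svd(q-c,full_matrices=False)[2][0]
                                                                            ~~~~~~~~~~~~~^^^^^^^^^^^^^^^^^^^^^^^^^
numpy.linalg.LinAlgError: 1-dimensional array given. Array must be at least two-dimensional
```

The knob hides the mark from this side, so I'll return to the earlier viewpoint.

Emit:
servo_tool:
  deltas:
    - [[0,0,0,-26,36,0,0],[0,0,8.3,-26,36,0,0],[0,0,8.3,0,0,0,0],[0,0,8.3,0,0,0,0],[0,0,8.3,0,0,0,0]]

```text
time_s: 17.2
eef_pos: [0.5749, -0.0982, 0.2017]
eef_rot: [-180.0, -0.0, 131.9]
contact_force: [-0.4, 0.7, 0.3]
opening: 0.999
grasp_force: 0.0
```

Emit:
servo_tool:
  deltas:
    - [[0,0,8.3,0,0,0,0],[0,0,8.3,0,0,0,0],[0,0,8.3,0,0,0,0],[0,0,8.3,0,0,0,0],[0,0,0,0,0,0,0]]

```text
time_s: 17.7
eef_pos: [0.5746, -0.0985, 0.202]
eef_rot: [180.0, -0.0, 98.9]
contact_force: [-0.4, 0.6, 0.0]
opening: 1.0
grasp_force: 0.0
```

Emit:
servo_tool:
  deltas:
    - [[0,0,0,0,0,0,0],[0,0,0,0,0,0,0],[0,0,0,0,0,0,0]]

```text
time_s: 18.0
eef_pos: [0.5739, -0.0984, 0.2022]
eef_rot: [180.0, -0.0, 99.1]
contact_force: [1.0, 0.5, -0.3]
opening: 1.005
grasp_force: 0.0
```

```bash
python3 - <<'E'
from h import *
m=r.camera_model("wrist");im=r.snapshot("wrist")[:,:,::-1].copy();cv2.imwrite("pics/w6.png",im)
try: A,B=dial(im,m)
except Exception as e: print(e)
g=np.array([[.573+dx,-.1728+dy,.042] for dx,dy in((.06,.06),(.06,-.06),(-.06,-.06),(-.06,.06))])
A=cv2.warpPerspective(im,cv2.getPerspectiveTransform(proj(g,m).astype(np.float32),np.float32([[0,0],[400,0],[400,400],[0,400]])),(400,400))
t=r.snapshot("top")[:,:,::-1]
cv2.imwrite("pics/k2.png",np.hstack([A,cv2.resize(t[140:240,320:420],(400,400))]))
cv2.imwrite("pics/t2.png",t)
print(r.get_obs()["eef_pos"])
E
```

```text
red blob [ 0.6151 -0.1844] 812
red [ 0.6151 -0.1844] dir 164.5 812 angle from axis -15.4
[ 0.57380478 -0.09841768  0.20230309]
```

View pics/k2.png

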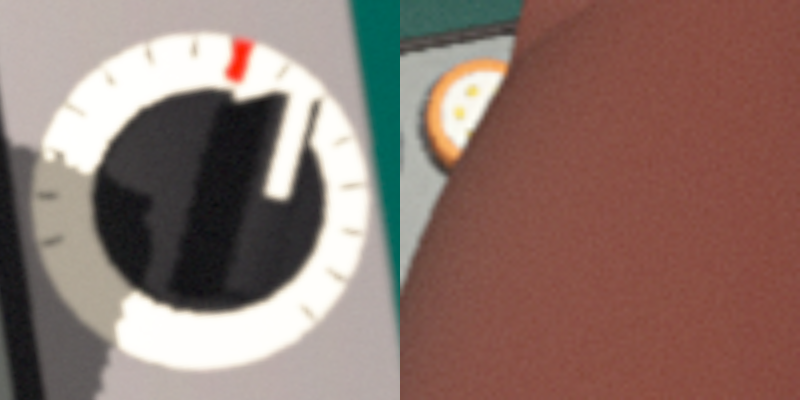

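The red mark is at (239,60), and the pointer line runs from (278,197) to (300,95). They are nearly aligned, so I'll measure the residual.

```bash
python3 - <<'E'
from h import *
m=r.camera_model("wrist")
for f in("pics/w4.png","pics/w6.png"):
    im=cv2.imread(f);ax=np.array([.5728,-.1725])
    for z in(.081,):
        g=np.array([[ax[0]+dx,ax[1]+dy,z] for dx,dy in((.04,.04),(.04,-.04),(-.04,-.04),(-.04,.04))])
        B=cv2.warpPerspective(im,cv2.getPerspectiveTransform(proj(g,m).astype(np.float32),np.float32([[0,0],[400,0],[400,400],[0,400]])),(400,400))
        h=cv2.cvtColor(B,cv2.COLOR_BGR2HSV).astype(int);wh=(h[...,1]<60)&(h[...,2]>150)
        yy,xx=np.mgrid[:400,:400];d=np.hypot(xx-200,yy-200)
        for lim in(90,105,115):
            n,L,s,c=cv2.connectedComponentsWithStats((wh&(d<lim)).astype(np.uint8))
            i=L[(d<40)&wh];i=np.bincount(i).argmax();q=np.argwhere(L==i).astype(float);q=np.c_[200-q[:,0],200-q[:,1]]/5
            cc=q.mean(0);v=np.linalg.svd(q-cc,full_matrices=False)[2][0];v*=np.sign(v[0])
            print(f,lim,len(q),cc.round(1),"dir",np.degrees(np.arctan2(v[1],v[0])).round(1),"from axis",np.degrees(np.arctan2(cc[1],cc[0])).round(1),"near end",(cc+v*((q-cc)@v).min()).round(1))
E
```

```text
pics/w4.png 90 3221 [4.4 7.3] dir 52.9 from axis 59.1 near end [-1.5 -0.5]
pics/w4.png 105 3736 [5.3 8.5] dir 53.2 from axis 58.3 near end [-1.5 -0.5]
pics/w4.png 115 4080 [5.9 9.4] dir 53.4 from axis 57.9 near end [-1.5 -0.5]
pics/w6.png 90 3203 [ 8.2 -2.7] dir -14.9 from axis -18.4 near end [-1.  -0.3]
pics/w6.png 105 3742 [ 9.7 -3.1] dir -15.0 from axis -18.0 near end [-1.  -0.3]
pics/w6.png 115 4099 [10.7 -3.4] dir -15.0 from axis -17.7 near end [-1.  -0.3]
```

The pointer is at −15.0° and the mark at about −15°. Last, a numeric check from the side camera that both lamps are seated and the blue one hasn't moved.

```bash
python3 - <<'E'
from h import *
im=r.snapshot("side")[:,:,::-1];h=cv2.cvtColor(im,cv2.COLOR_BGR2HSV).astype(int);m=r.camera_model("side")
n,L,s,c=cv2.connectedComponentsWithStats(((h[...,1]<70)&(h[...,2]>180)).astype(np.uint8))
u=proj([[.6479,-.0374,.07],[.6337,.0533,.07],[.495,.1225,.085],[.6479,-.0374,.085]],m);print(u.round(1).tolist())
for i in range(1,n):
    if 120<s[i,4]<900 and abs(c[i]-u[:3]).sum(1).min()<25: print(c[i].round(1),s[i,4],ray("side",c[i],.07).round(4),ray("side",c[i],.085).round(4))
im=im[u[:,1].min().astype(int)-40:,:];y0=int(u[:,1].min())-40
cv2.imwrite("pics/s3.png",cv2.resize(im[:110,220:340],None,fx=5,fy=5))
print(r.get_obs()["contact_force"])
E
```

```text
[[288.4, 178.1], [286.6, 202.1], [332.8, 224.6], [288.1, 174.5]]
[289.4 177.7] 235 [ 0.6454 -0.0391  0.07  ] [ 0.6416 -0.0253  0.085 ]
[287.8 202. ] 269 [0.6306 0.0522 0.07  ] [0.627  0.0647 0.085 ]
[ 0.19301914  0.21578274 -0.6162436 ]
```

View pics/s3.png

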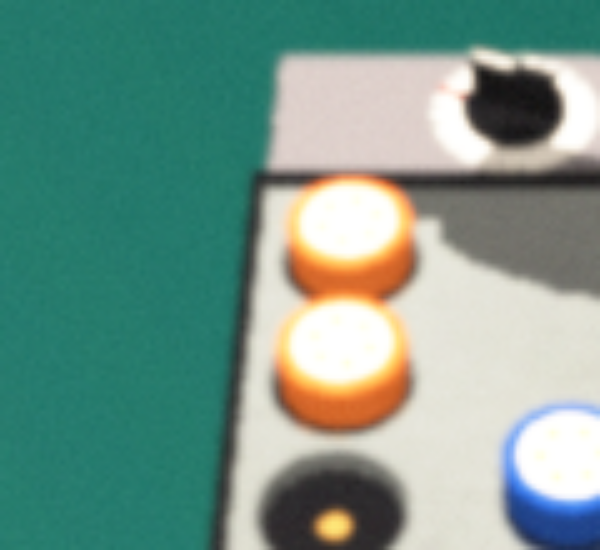

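Both orange lamps sit at z = 0.07 on their well centres, at (350,225) and (342,345) in the crop. The blue lamp is still on the deck and nothing touches the robot.

```bash
python3 -c "
from cell import r
print(r.sign_off())"
```

```text
the job is handed in; nothing more can be done
None
```

The job is handed in: both orange lamps are seated in the middle and right wells, then the timer was turned to within about 0.5° of the red mark, with the blue lamp still on the deck.

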